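Draw two boards together with a turnbuckle clamp

TASK

Close the bench clamp on the two loose boards between its jaws: turn the turnbuckle's middle body by its bars, top going towards the boards, until both jaws have drawn in, the boards meet edge to edge and the turnbuckle is clearly harder to turn, then let go. Nip them up firmly but do not force the bars further and crush the soft wood, and leave the hammer, glue bottle and tape roll alone.

Things in the scene. Friction and masses are not known exactly. Their poses are not given: they have to be found in the camera images.
- clamp: Green steel bed of the clamp, fixed to the bench; place and yaw vary. Origin on the bench top straight below the middle of the turnbuckle; x points across the turnbuckle towards the boards (roughly away from the robot), y along it to the left jaw, z up. The bed spans x -80 to 190, y -135 to 135 mm, 14 mm thick; the boards lie on a plywood deck 30 mm above the bench.
- sleeve_axis (a point): Middle of the turnbuckle body, on its turning axis, 75 mm above the bench; fixed to the bed, axes as clamp (turning axis y, level). It is an open steel frame 112 mm long, 34 mm across, with four round steel bars 10 mm thick, at right angles, standing out from its middle in the plane y = 0, their round tips 55 mm from the axis. Free space before, between and above them.
- sleeve (a joint): Turn (rad) of the turnbuckle body about the clamp's +y; starts between -0.6 and 2.2. At 0 the bars point to +z, +x, -z, -x. Growing: the upper bar goes to +x, towards the boards; both jaws draw in 2.23 mm each per rad. It stays where it is left. Once the boards are pressed the torque climbs from 0.12 N m by 0.2 N m per rad; about 0.3 N m (7 N at 40 mm) is firm, 0.8 crushes.
- bar_tip (a point): Tip of one of the four bars (the one that points up at joint value 0), 55 mm from the axis; it turns with the body. A bar leaning up to 50 degrees either way from upright can be pushed from its robot side with shut fingers from above; then the next bar stands ready. Free, it takes 3 N at 40 mm from the axis. Let go when tight, it springs back a little and keeps pressing with about 25 N.
- jaw_left: Left jaw (+y), a dark steel bar along x (clamp x -30 to 185 mm), 22 mm thick, top 80 mm above the bench (96 mm at the turnbuckle), with a springy rubber facing that gives 1 mm per 20 N. Origin level with the facing's inner face, below the turnbuckle axis, 24 mm above the bench, at clamp y 76.1 mm when the joint reads 0. It slides along y as the turnbuckle turns.
- jaw_right: Right jaw (-y), mirror image of the left one. Origin on its inner face.
- board_left_mid (a point): Centre of the left softwood board, 100 mm (x) x 65 mm (y) x 30 mm, loose on the deck, long side along the jaws, near clamp x 125 mm, y +35 mm.
- board_left: The left board; origin at the centre of its underside.
- board_right_mid (a point): Centre of the right board, the same size, near clamp x 125 mm, y -35 mm. Some mm of gap separate the boards, and each from its jaw.
- board_right: The right board; origin at the centre of its underside.
- hammer: Bystander: a hammer lying on the bench to one side. Leave it.
- glue: Bystander: glue bottle, 54 mm across, 130 mm high, standing on the bench. Leave it.
- tape: Bystander: roll of tape lying flat, 90 mm across, 24 mm high. Leave it.

How it is judged:
At the end, for the whole second after the job is handed in: Each jaw presses on its board and the boards press on each other with more than 8 N, left so by the turnbuckle itself; the boards lie flat and parallel (within 3 degrees) and are at rest (contact force between jaw_left and board_left above 8 N and contact force between each of jaw_right, board_left and board_right above 8 N and angle between the x axis of board_left and the x axis of board_right, either way round below 0.05 rad and angle between each of board_left, board_right's own z axis and vertical below 0.08 rad and linear speed of each of board_left, board_right below 0.01 m/s); the robot touches nothing.
It fails at once if a board is crushed: a jaw presses on it with more than 150 N (contact force between jaw_left and board_left above 150 N or contact force between jaw_right and board_right above 150 N).
It fails at once if a bystander is shifted by more than 20 mm (distance of any of hammer, glue, tape from where it was at the start of the episode above 0.02 m).
It also fails if it takes over 72 s, if anything falls off the work surface, if the arm or the gripper's body presses on something with over 40 N, if the wrist force passes 120 N, or if a joint passes its speed limit or range.

ROBOT

A 6-joint arm with a two-finger parallel gripper is mounted at the origin on the work surface. World frame = base frame: x ahead of the robot, y to its left, z up, the work surface at z = 0. Lengths are in m, angles in rad, forces in N, time in s.
With the tool pointing down it reaches from about 0.3 to 0.775 m from the base axis. Payload 14.6 kg.
Tool frame: the origin (TCP) lies midway between the tips of the shut fingers; the grasp point (between the pads) lies 19 mm behind it; y points along the fingers, x is the direction in which the jaws open and shut, and the axes are right-handed (so a half turn about y gives the same grasp; the last joint's range is limited). The gripper opens to 85 mm and grips with 20 to 120 N. Pads are 22 mm wide; open, the fingers measure 114 mm over their backs; the gripper's body (76 mm by 85 mm) begins 54 mm behind the grasp point. The pads swing forward as they close: fully open they stand 13 mm farther back than shut.
Start: joints at [1.04, 0.3, 1.521, -0, 1.321, -0.067], TCP at [0.246, 0.492, 0.231] pointing down, gripper open.
Joint ranges: [-3.03, 3.03], [-0.79, 2.21], [0.23, 2.52], [-1.04, 4.18], [0, 3.07], [-2.55, 2.55]. Speed limits (rad/s): [2.22, 2.22, 2.57, 3.14, 3.14, 3.14].

INTERFACE

Orientations are given as a unit quaternion [w, x, y, z].
In Python, from station import read_state, camera, camera_info, finish_job, silhouettes gives the robot as it stands. The module is installed in compiled form; this text tells all that it offers.
- The arm moves only by the tool jog_arm, never from a script. Its argument "rows" is text: rows parted by semicolons, each of 7 numbers parted by spaces: the turn, a rotation vector about the tool's x, y, z in degrees, then the shift along the tool's x, y, z in cm, then the gripper command: -1 is fully open, 1 is shut, values between are in proportion. In form: ax ay az dx dy dz hand; .... A call has 1 to 20 rows; each row shifts and turns the commanded pose from where the row before left it, along the tool's axes as they then stand; what a row does not reach is not made up. A row lasts 1/12 s, in which the tool goes at most 41.7 mm and 7.16 degrees, less where a joint would pass 70% of its speed; a pose out of reach is approached as far as the arm can. A call is refused whole if a number of a shift passes 4.17 or a number of a turn 7.16, either way. A call with a gripper value outside its range is refused whole. The fingers move at their own pace and stop on an object; the grip force is fixed at half the most. Time passes only in rows, so rows that do not move let the fingers close. It gives the time, the measured TCP pose, the force and the opening at its end, in the units of the state.
- read_state(): the state, without advancing time (a new reading comes with each control period).
- camera(name): name is "scene" or "top" or "wrist"; returns (picture, depth): 384x512x3 uint8, red, green, blue; 384x512 float32, m along the optical axis (not along the pixel's ray), 0 where there is no reading.
- camera_info(name): a dict with "vfov" (degrees; the focal length in pixels is half the picture's height over the tangent of half this angle, whatever the lens; pixels are square), "cx", "cy" (the principal point, pixels), "R" (3x3) and "t" (3): a world point X has camera coordinates R X + t. Camera axes: x right, y down, z forward; pixel columns grow to the right and rows downward; lengths in m; the calibration is good to about 2 mm. A picture is of the moment at which its call begins: read the wrist's pose just before it. camera_info takes no time and is no camera call; for the wrist camera it gives the pose at the moment of the call.
- finish_job(): hands the job in, once; it reports no verdict.
Trained networks look in the newest picture that a camera, given by its name, has taken for a name from the list of things; names that differ only in an ending like _2 or _b are one class to them, and where a whole thing is asked for, a point or a joint stands for the part that bears it (a point fixed in the world has none). Each returns a list of dicts, best first, with "score" (0 to 1); they miss things now and then, are a little off and sometimes report something else, mostly with a low value. They report only what shows in the picture. A call takes as long as a camera call.
- silhouettes(label, camera): "mask" (384x512 bool, what is visible of it) and "point" ([column, row] in pixels, amid what is visible of it).
The state is a dict: "t": time; "joint_positions": joint angles; "dq": joint speeds; "effort": joint torques, N m; "ee_pos": TCP position; "tcp_rot": TCP orientation; "force": force on the tool from outside, world axes, zero at the start; "wrist_torque": the same for the moment, N m; "opening": opening from 0.0 (shut) to 1.0 (fully open).
Only numpy, scipy, OpenCV 4.12 (cv2) and the standard library are available. Lean on these libraries where they do the work, as an engineer would, in place of code of your own. Each camera call takes 0.05 s, during which the arm holds its last target. There are 200 camera calls.

## Working session

There is one attempt and no reset: what is moved stays moved. The work goes in short steps, Python scripts to look and compute and a tool call to move; the robot and the scene stay as the last step left them, time stands still between calls to the robot, and variables do not carry over. Pictures are saved under pics/ and viewed, about 8 in all and at most 12, crops included, and the job is handed in when it is done.

Besides the shell and the picture viewer there is one more tool, called after "Call:" as name(argument=value, ...), one argument or row to a line, values as JSON. jog_arm: Moves the arm, as the interface text tells. Its arguments: {"type":"object","properties":{"rows":{"type":"string"}},"required":["rows"]}

```bash
mkdir -p pics
cat > h.py <<'E'
import numpy as np,cv2
from station import *
def K(n):
    i=camera_info(n); f=192/np.tan(np.radians(i['vfov'])/2); return f,i['cx'],i['cy'],np.array(i['R']),np.array(i['t'])
def world(n,d,k=None):
    f,cx,cy,R,t=k or K(n); v,u=np.mgrid[:384,:512]
    P=np.stack([(u-cx)/f*d,(v-cy)/f*d,d],-1); return (P-t)@R
def proj(n,X,k=None):
    f,cx,cy,R,t=k or K(n); c=np.atleast_2d(X)@R.T+t; return c[:,:2]/c[:,2:]*f+[cx,cy]
E
python3 - <<'E'
from h import *
s=read_state();print(s)
ims=[]
for n in ['top','scene']:
    p,d=camera(n); W=world(n,d); np.savez(f'{n}.npz',p=p,d=d)
    ims.append(p)
    for l in ['clamp','sleeve','bar_tip','jaw_left','jaw_right','board_left','board_right','glue','hammer','tape']:
        for r in silhouettes(l,n)[:2]:
            m=r['mask']&(d>0); w=W[m]
            print(n,l,round(r['score'],2),np.round(r['point']),m.sum(),np.round(np.median(w,0),3) if len(w) else '', np.round(np.percentile(w[:,2],95),3) if len(w) else '')
    cv2.imwrite(f'pics/{n}.png',cv2.resize(p[:,:,::-1],(800,600)))
E
```

```text
{'t': 0.0, 'joint_positions': array([ 1.04040203e+00,  3.00482842e-01,  1.52159174e+00, -3.32387525e-05,
        1.32069195e+00, -6.65810058e-02]), 'dq': array([ 9.98845104e-04,  2.56487437e-05, -7.82645115e-04,  4.46828482e-04,
       -1.11811104e-03,  1.64989453e-03]), 'effort': array([-3.15823345e-03, -5.43500984e+01, -3.61784971e+01, -2.49715067e-04,
        4.20168697e-03, -6.78483752e-05]), 'ee_pos': array([0.24592971, 0.49169005, 0.23071036]), 'tcp_rot': array([-0.60132586,  0.60173436,  0.37133915, -0.37206209]), 'force': array([ 0.61079253, -0.00737612, -0.33685863]), 'wrist_torque': array([0.04568269, 0.02946525, 0.01965508]), 'opening': 1.0002537365918913}
top clamp 0.69 [244. 181.] 4978 [0.568 0.005 0.02 ] 0.093
top sleeve 0.63 [243. 188.] 329 [0.542 0.006 0.088] 0.097
top bar_tip 0.6 [275. 172.] 649 [ 0.596 -0.086  0.08 ] 0.098
top bar_tip 0.55 [243. 189.] 273 [0.542 0.004 0.089] 0.098
top jaw_left 0.88 [218. 167.] 660 [0.609 0.086 0.081] 0.097
top jaw_right 0.79 [275. 170.] 640 [ 0.599 -0.086  0.081] 0.098
top jaw_right 0.39 [245. 189.] 322 [0.543 0.004 0.088] 0.097
top
[... 471 characters left out ...]
027] 0.094
scene clamp 0.45 [228. 244.] 1025 [0.68  0.033 0.061] 0.064
scene sleeve 0.31 [156. 140.] 544 [ 0.567 -0.4    0.023] 0.027
scene bar_tip 0.65 [256. 197.] 491 [0.549 0.007 0.09 ] 0.106
scene jaw_left 0.85 [257. 245.] 1514 [0.627 0.095 0.079] 0.097
scene jaw_right 0.91 [213. 199.] 1412 [ 0.615 -0.081  0.078] 0.097
scene board_left 0.76 [227. 242.] 1144 [0.679 0.034 0.061] 0.064
scene board_right 0.85 [208. 224.] 1035 [ 0.675 -0.037  0.061] 0.064
scene glue 0.71 [186. 108.] 581 [ 0.464 -0.364  0.077] 0.131
scene glue 0.59 [227. 244.] 1097 [0.68  0.034 0.061] 0.064
scene hammer 0.74 [397. 331.] 1547 [0.562 0.453 0.025] 0.029
scene tape 0.78 [157. 138.] 476 [ 0.568 -0.397  0.023] 0.027
```

Run:
```python
from h import *
for n in ['top','scene']:
    z=np.load(n+'.npz'); W=world(n,z['d'])
    # jaw tops z 0.072-0.088, region
    for s in (1,-1):
        m=(abs(W[...,2]-.08)<.006)&(W[...,1]*s>.055)&(W[...,1]*s<.13)&(W[...,0]>.5)&(W[...,0]<.76)
        q=W[m][:,:2]; c,(w,h),a=cv2.minAreaRect(q.astype(np.float32)*1000)
        u,S,v=np.linalg.svd(q-q.mean(0)); print(n,s,len(q),q.mean(0).round(4),'rect',np.round([*c,w,h,a],1),'dir yaw',np.degrees(np.arctan(v[0,1]/v[0,0])).round(2))
    # bars: points near centre above .094
    m=(W[...,2]>.085)&(abs(W[...,1])<.05)&(W[...,0]>.45)&(W[...,0]<.62)
    print(n,'high',np.round(W[m][np.argsort(-W[m][:,2])][:200:14],3).tolist())
t=np.load('top.npz')['p'][130:230,180:310]; s=np.load('scene.npz')['p'][150:280,180:320]
r=lambda p:cv2.resize(p[:,:,::-1],(400,int(400*p.shape[0]/p.shape[1])),interpolation=cv2.INTER_CUBIC)
a,b=r(t),r(s);H=max(len(a),len(b)); f=lambda q:np.pad(q,((0,H-len(q)),(0,0),(0,0)))
cv2.imwrite('pics/c1.png',np.hstack([f(a),f(b)]))
```

```text
top 1 358 [0.6338 0.0859] rect [626.3  86.5 211.1  58.1   1.5] dir yaw -1.44
top -1 340 [ 0.6277 -0.091 ] rect [615.3 -95.1  49.3 213.1  80.1] dir yaw -4.84
top high [[0.535, 0.001, 0.137], [0.536, 0.016, 0.097], [0.537, 0.004, 0.095], [0.549, 0.036, 0.094], [0.536, 0.048, 0.093], [0.541, -0.019, 0.092], [0.55, 0.017, 0.091], [0.537, 0.02, 0.09], [0.56, 0.004, 0.089], [0.559, 0.049, 0.089], [0.534, 0.013, 0.088], [0.542, -0.035, 0.087], [0.547, 0.033, 0.086]]
scene 1 731 [0.641  0.0885] rect [628.1  80.2  59.4 214.6  85.4] dir yaw -2.09
scene -1 602 [ 0.6335 -0.0881] rect [617.3 -91.2  51.  215.3  83. ] dir yaw -6.17
scene high [[0.544, 0.003, 0.132], [0.539, 0.009, 0.124], [0.546, 0.009, 0.109], [0.546, 0.006, 0.097], [0.542, -0.012, 0.095], [0.545, 0.047, 0.094], [0.536, -0.029, 0.094], [0.544, 0.043, 0.093], [0.562, 0.049, 0.093], [0.538, -0.023, 0.093], [0.542, -0.049, 0.092], [0.534, -0.042, 0.092], [0.544, -0.013, 0.092], [0.559, 0.047, 0.091], [0.553, 0.02, 0.091]]
```

View pics/c1.png

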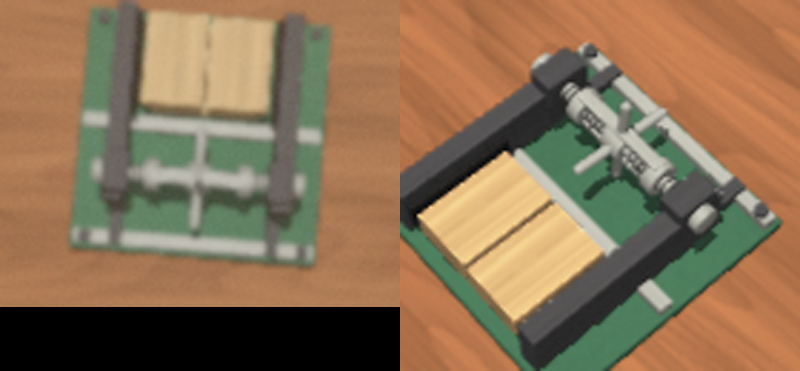

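View pics/scene.png

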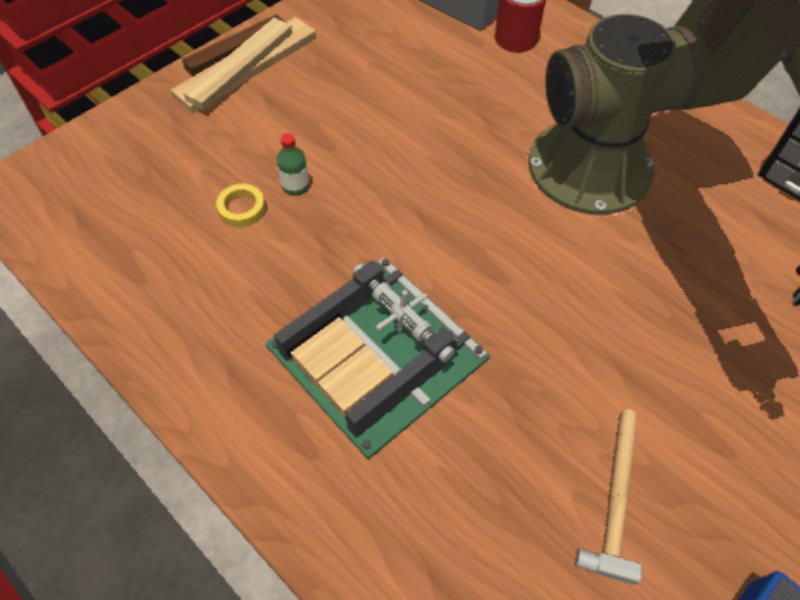

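```bash
cat >> h.py <<'E'
from scipy.spatial.transform import Rotation as Ro
def Rt(s): q=s['tcp_rot']; return Ro.from_quat([q[1],q[2],q[3],q[0]]).as_matrix()
E
python3 - <<'E'
from h import *
s=read_state();R=Rt(s);print(R.round(3)); k=K('wrist');print(k[0],(-k[3].T@k[4]).round(3),k[3].round(2))
for yaw in (-3,-4,-5):
  c=np.cos(np.radians(yaw));q=np.sin(np.radians(yaw))
  for X in ([c,q,0],[-q,c,0],[-c,-q,0],[q,-c,0]):
    T=np.stack([X,[0,0,-1],np.cross(X,[0,0,-1])],1); print(yaw,np.round(X,2),Ro.from_matrix(R.T@T).as_rotvec(True).round(1))
print('shift in tool', R.T@(np.array([.46,0.005,.28])-s['ee_pos'])*100)
E
```

```text
[[ 0.447  0.    -0.894]
 [ 0.894  0.     0.447]
 [ 0.    -1.    -0.   ]]
284.10792059190163 [0.172 0.531 0.374] [[ 0.45  0.89 -0.  ]
 [ 0.85 -0.42  0.32]
 [ 0.29 -0.14 -0.95]]
-3 [ 1.   -0.05  0.  ] [ 0.  66.4  0. ]
-3 [0.05 1.   0.  ] [  0.  -23.6   0. ]
-3 [-1.    0.05  0.  ] [   0.  -113.6   -0. ]
-3 [-0.05 -1.    0.  ] [ -0.  156.4   0. ]
-4 [ 1.   -0.07  0.  ] [ 0.  67.4  0. ]
-4 [0.07 1.   0.  ] [  0.  -22.6   0. ]
-4 [-1.    0.07  0.  ] [   0.  -112.6   -0. ]
-4 [-0.07 -1.    0.  ] [ -0.  157.4   0. ]
-5 [ 1.   -0.09  0.  ] [ 0.  68.4  0. ]
-5 [0.09 1.   0.  ] [  0.  -21.6   0. ]
-5 [-1.    0.09  0.  ] [   0.  -111.6   -0. ]
-5 [-0.09 -1.    0.  ] [ -0.  158.4   0. ]
shift in tool [-33.97515832  -4.87333593 -40.91653316]
```

Call:
jog_arm(
  rows="0 0 0 -2.6 -0.4 -3.1 1;0 0 0 -2.6 -0.4 -3.1 1;0 0 0 -2.6 -0.4 -3.1 1;0 0 0 -2.6 -0.4 -3.1 1;0 0 0 -2.6 -0.4 -3.1 1;0 0 0 -2.6 -0.4 -3.1 1;0 0 0 -2.6 -0.4 -3.1 1;0 0 0 -2.6 -0.4 -3.1 1;0 0 0 -2.6 -0.4 -3.1 1;0 0 0 -2.6 -0.4 -3.1 1;0 0 0 -2.6 -0.4 -3.1 1;0 0 0 -2.6 -0.4 -3.1 1;0 0 0 -2.6 -0.4 -3.1 1;0 -5.6 0 0 0 0 1;0 -5.6 0 0 0 0 1;0 -5.6 0 0 0 0 1;0 -5.6 0 0 0 0 1;0 0 0 0 0 0 1;0 0 0 0 0 0 1",
)

```text
t: 2.68
ee_pos: [0.4553, 0.0093, 0.2834]
tcp_rot: [-0.519, 0.519, 0.481, -0.481]
force: [0.3, 0.5, -0.2]
opening: -0.005
```

Run:
```python
from h import *
s=read_state();k=K('wrist');p,d=camera('wrist');W=world('wrist',d,k);np.savez('w1.npz',p=p,d=d,W=W)
cv2.imwrite('pics/w1.png',cv2.resize(p[:,:,::-1],(800,600)))
for sg in (1,-1):
    m=(abs(W[...,2]-.08)<.004)&(W[...,1]*sg>.06)&(W[...,1]*sg<.13)&(W[...,0]>.58)&(W[...,0]<.78)
    q=W[m][:,:2]
    # inner edge and outer edge per x bin
    e=[];o=[]
    for x in np.arange(.59,.72,.005):
        b=q[abs(q[:,0]-x)<.0025,1]*sg
        if len(b)>4:e.append((x,b.min()*sg));o.append((x,b.max()*sg))
    e=np.array(e);o=np.array(o);fe=np.polyfit(e[:,0],e[:,1],1);fo=np.polyfit(o[:,0],o[:,1],1)
    print(sg,len(q),'inner',np.degrees(np.arctan(fe[0])),np.polyval(fe,.67),'outer',np.degrees(np.arctan(fo[0])),np.polyval(fo,.67))
m=(W[...,2]>.085)&(abs(W[...,1])<.055)&(W[...,0]>.45)&(W[...,0]<.64)
q=W[m];q=q[np.argsort(-q[:,2])];print(len(q),q[:300:15].round(3).tolist())
for l in ('sleeve','bar_tip','board_left','board_right','jaw_left','jaw_right'):
  for r in silhouettes(l,'wrist')[:1]:
    mm=r['mask']&(d>0);print(l,round(r['score'],2),np.round(r['point']),np.median(W[mm],0).round(3))
    if 'board' in l:
      mm&=abs(W[...,2]-.06)<.005;print(cv2.minAreaRect((W[mm][:,:2]*1000).astype(np.float32)))
```

```text
1 494 inner -3.974118738623163 0.07599854007665509 outer -3.894550269776107 0.09718714835470324
-1 363 inner -4.279550675994216 -0.08247601226075325 outer 7.771255159234487 -0.08871353187866036
7081 [[0.45, 0.052, 0.368], [0.453, 0.052, 0.366], [0.452, 0.05, 0.365], [0.455, 0.053, 0.365], [0.454, 0.052, 0.364], [0.452, 0.054, 0.364], [0.452, 0.053, 0.364], [0.454, 0.051, 0.364], [0.453, 0.051, 0.364], [0.454, 0.053, 0.364], [0.454, 0.051, 0.363], [0.453, 0.053, 0.363], [0.45, 0.053, 0.363], [0.452, 0.052, 0.363], [0.452, 0.052, 0.363], [0.453, 0.052, 0.362], [0.451, 0.052, 0.362], [0.452, 0.05, 0.361], [0.453, 0.051, 0.361], [0.453, 0.051, 0.361]]
sleeve 0.92 [261. 230.] [0.537 0.007 0.089]
bar_tip 0.88 [256. 230.] [0.537 0.008 0.089]
board_left 0.81 [296. 274.] [0.627 0.057 0.058]
((674.9852294921875, 36.757381439208984), (31.384990692138672, 113.6865234375), 62.84646224975586)
board_right 0.66 [222. 273.] [ 0.621 -0.057  0.059]
((669.4526977539062, -38.395057678222656), (117.05601501464844, 26.2634334564209), 25.4195499420166)
jaw_left 0.71 [315. 230.] [0.547 0.088 0.079]
jaw_right 0.8 [200. 232.] [ 0.536 -0.078  0.079]
```

View pics/w1.png

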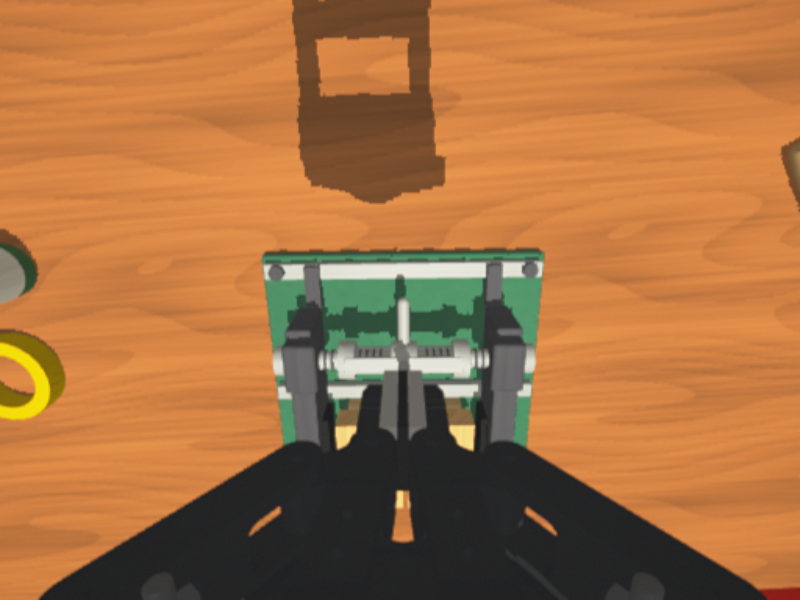

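```bash
cat >> h.py <<'E'
def clampxy(W,x0,y0=.006,yaw=-4.0):
    c,s=np.cos(np.radians(yaw)),np.sin(np.radians(yaw)); a=W-np.array([x0,y0,.075])
    return np.stack([c*a[...,0]+s*a[...,1],-s*a[...,0]+c*a[...,1],a[...,2]],-1)
def barfit(Ws,x0s,zlim=.145):
    best=[]
    for x0 in x0s:
      for dz in (-.002,0,.002):
        Q=np.concatenate([clampxy(W.reshape(-1,3),x0) for W in Ws]); r=np.hypot(Q[:,0],Q[:,2]-dz)
        m=(abs(Q[:,1])<.006)&(r>.022)&(r<.06)&(Q[:,2]>-.035); Q=Q[m]; th=np.arctan2(Q[:,0],Q[:,2]-dz); rr=r[m]
        for a in np.radians(np.arange(0,90,1)):
            dd=(th-a+np.pi/4)%(np.pi/2)-np.pi/4
            # surface distance from bar axis should be ~5mm
            lat=np.hypot(rr*np.sin(dd),np.clip(rr*np.cos(dd)-.05,0,1)*1)
            lat=np.sqrt((rr*np.sin(dd))**2+(Q[:,1])**2); c=np.minimum(abs(lat-.005),.006).mean()
            best.append((c,x0,dz,np.degrees(a),len(Q)))
    best.sort();return best
E
python3 - <<'E'
from h import *
Ws={n:world(n,np.load(n+'.npz')['d']) for n in ('top','scene')};w=np.load('w1.npz')['W'];Ws['w']=w
for n in Ws: print(n,[np.round(b,4).tolist() for b in barfit([Ws[n]],np.arange(.53,.556,.002))[:4]])
print([np.round(b,4).tolist() for b in barfit(list(Ws.values()),np.arange(.53,.556,.002))[:6]])
# bars raw
for n in Ws:
    Q=clampxy(Ws[n],.542);m=(abs(Q[...,1])<.006)&(np.hypot(Q[...,0],Q[...,2])<.062)&(np.hypot(Q[...,0],Q[...,2])>.024)&(Q[...,2]>-.04)
    print(n,(Q[m][::max(1,m.sum()//25)]*1000).round().astype(int).tolist())
E
```

```text
top [[0.002, 0.542, 0.002, 82.0, 63.0], [0.002, 0.542, 0.002, 81.0, 63.0], [0.0021, 0.54, 0.002, 83.0, 61.0], [0.0021, 0.536, 0.002, 86.0, 64.0]]
scene [[0.0014, 0.546, 0.002, 83.0, 139.0], [0.0015, 0.546, 0.002, 82.0, 139.0], [0.0015, 0.544, 0.002, 84.0, 138.0], [0.0015, 0.546, 0.002, 84.0, 139.0]]
w [[0.0007, 0.536, 0.0, 81.0, 153.0], [0.0007, 0.536, 0.0, 82.0, 153.0], [0.0007, 0.544, 0.0, 83.0, 197.0], [0.0008, 0.544, 0.0, 84.0, 197.0]]
[[0.0013, 0.546, 0.002, 81.0, 401.0], [0.0013, 0.544, 0.0, 83.0, 393.0], [0.0013, 0.544, 0.0, 84.0, 393.0], [0.0013, 0.546, 0.002, 82.0, 401.0], [0.0014, 0.546, 0.002, 80.0, 401.0], [0.0014, 0.546, 0.0, 83.0, 408.0]]
top [[55, -1, 12], [52, 2, 8], [51, -5, 14], [48, -2, 11], [45, 1, 6], [47, -5, 1], [42, -2, 9], [38, 1, 13], [40, -6, 4], [35, -3, 12], [33, 0, 5], [30, 0, 3], [25, 0, 10], [22, -1, 9], [1, -5, 48], [-3, -2, 53], [-6, 1, 51], [-26, 2, 1], [-25, -5, -3], [-29, -2, 2], [-33, 1, 1], [-32, -5, 5], [-36, -2, 7], [-39, 0, -5], [-38, -6, -3], [-42, -3, 1], [-45, -3, -4], [-48, -4, -5], [-51, -4, -3]]
scene [[-6, -4, 53], [2, -3, 53], [3, -2, 50], [-44, -3, 1], [-1, 2, 46], [-44, 1, 1], [0, 3, 44], [-41, 1, -1], [6, 6, 48], [-35, 0, -1], [5, 1, 37], [-31, 1, 0], [4, 3, 34], [5, -2, 24], [7, 0, 25], [24, 0, 8], [26, 2, 9], [30, 3, 10], [37, 0, 8], [47, -3, 11], [37, 4, 9], [52, -5, 8], [42, 2, 7], [4, 2, -36], [49, 2, 10], [9, 3, -34], [53, 4, 12], [53, 3, 5]]
w [[-52, -3, -7], [-52, -2, -4], [-51, -2, -2], [-50, -2, -1], [-48, -3, -1], [-46, -5, -3], [-46, 3, -4], [-46, 2, 0], [-44, 1, 0], [-43, -1, 0], [-41, -2, -1], [-40, -3, 0], [-38, -5, -2], [-38, 3, -2], [-37, 2, -2], [-36, 1, 0], [-35, -1, 1], [-33, -2, 0], [-33, -3, 2], [-30, -5, -1], [-30, 3, -2], [-30, 2, 2], [-28, 1, 1], [-27, -1, 2], [-25, -2, 0], [-24, -2, 2], [-6, -2, 27], [-6, -2, 29], [-5, -3, 32]]
```

Call:
jog_arm(
  rows="0 0 0 0.3 3.6 0 1;0 0 0 0 3.6 0 1;0 0 0 0 3.6 0 1;0 0 0 0 3.6 0 1;0 0 0 0 3.6 0 1;0 0 0 0 0.2 -1 1;0 0 0 0 0 -1 1;0 0 0 0 0 -1 1;0 0 0 0 0 -1 1;0 0 0 0 0 -1 1;0 0 0 0 0 -1 1;0 0 0 0 0 -1 1",
)

```text
t: 4.03
ee_pos: [0.5271, 0.0071, 0.1034]
tcp_rot: [-0.518, 0.518, 0.482, -0.481]
force: [-4.4, 0.1, 3.1]
opening: 0.0
```

Call:
jog_arm(
  rows="0 0 0 0 0 -0.9 1;0 0 0 0 0 -0.9 1;0 0 0 0 0 -0.9 1;0 0 0 0 0 0 1",
)

```text
t: 4.37
ee_pos: [0.5541, 0.0051, 0.103]
tcp_rot: [-0.518, 0.518, 0.482, -0.481]
force: [-0.1, -0.2, 1.6]
opening: 0.0
```

Call:
jog_arm(
  rows="0 0 0 0 -4.1 0 1;0 0 0 0 -0.6 3.5 1;0 0 0 0 0 3.5 1;0 0 0 0 0 0.5 1;0 0 0 0 0 0 1",
)

```text
t: 4.78
ee_pos: [0.4769, 0.0108, 0.15]
tcp_rot: [-0.517, 0.518, 0.482, -0.481]
force: [0.4, 0.1, 0.4]
opening: -0.002
```

```bash
cat > look.py <<'E'
from h import *
import sys
s=read_state();k=K('wrist');p,d=camera('wrist');W=world('wrist',d,k)
p2,d2=camera('scene');W2=world('scene',d2)
print(s['t'],s['ee_pos'].round(4))
for n,w in (('w',W),('s',W2),):
    print(n,[np.round(b[1:4],3).tolist()+[round(b[0],5)] for b in barfit([w],[.542,.544,.546])[:4]])
Q=clampxy(W2,.544)
for sg in (1,-1):
    m=(abs(Q[...,2]-.005)<.004)&(Q[...,1]*sg>.055)&(Q[...,1]*sg<.12)&(Q[...,0]>.06)&(Q[...,0]<.18)
    b=Q[m][:,1]*sg; print('jaw',sg,np.percentile(b,[2,50,98]).round(4))
m=(abs(Q[...,2]+.015)<.004)&(abs(Q[...,1])<.08)&(Q[...,0]>.06)&(Q[...,0]<.18)
print('boards y',np.percentile(Q[m][:,1],[1,99]).round(4))
cv2.imwrite(f'pics/{sys.argv[1]}.png',np.hstack([cv2.resize(p2[150:280,180:320,::-1],(400,371)),cv2.resize(p[:,:,::-1],(400,371))]))
E
python3 look.py l1
```

```text
4.7833 [0.4769 0.0108 0.15  ]
w [[0.546, 0.002, 42.0, np.float64(0.00078)], [0.544, 0.0, 42.0, np.float64(0.0008)], [0.542, -0.002, 42.0, np.float64(0.00084)], [0.544, -0.002, 41.0, np.float64(0.00085)]]
s [[0.546, 0.0, 41.0, np.float64(0.00148)], [0.546, 0.0, 42.0, np.float64(0.00151)], [0.546, 0.0, 40.0, np.float64(0.00152)], [0.544, 0.0, 41.0, np.float64(0.00161)]]
jaw 1 [0.0768 0.0881 0.0986]
jaw -1 [0.0772 0.0875 0.0992]
boards y [-0.077   0.0665]
```

View pics/l1.png

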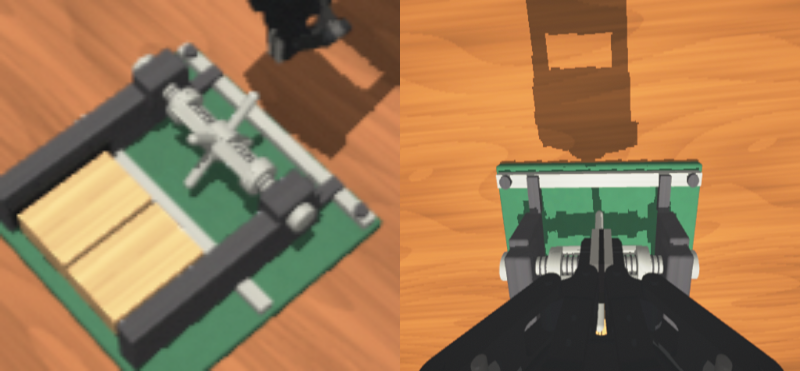

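Call:
jog_arm(
  rows="0 0 0 0 2.4 0 1;0 0 0 0 2.5 0 1;0 0 0 0 0 -1 1;0 0 0 0 0 -1 1;0 0 0 0 0 -1 1;0 0 0 0 0 -1 1;0 0 0 0 0 -1 1;0 0 0 0 0 -1 1;0 0 0 0 0 -1 1;0 0 0 0 0 -0.9 1;0 0 0 0 0 0 1;0 0 0 0 -4.1 0 1;0 0 0 0 -0.8 3.5 1;0 0 0 0 0 3.5 1;0 0 0 0 0 0.9 1;0 0 0 0 0 0 1",
)

```text
t: 6.22
ee_pos: [0.4764, 0.0108, 0.1488]
tcp_rot: [-0.518, 0.518, 0.482, -0.481]
force: [-0.3, -0.2, 0.4]
opening: 0.003
```

```bash
python3 look.py l2
```

```text
6.2167 [0.4764 0.0108 0.1488]
w [[0.542, -0.002, 51.0, np.float64(0.00064)], [0.544, 0.0, 51.0, np.float64(0.00076)], [0.546, 0.0, 51.0, np.float64(0.00082)], [0.542, -0.002, 50.0, np.float64(0.00083)]]
s [[0.546, 0.0, 50.0, np.float64(0.00149)], [0.546, 0.0, 51.0, np.float64(0.0015)], [0.546, 0.002, 51.0, np.float64(0.00151)], [0.546, 0.002, 50.0, np.float64(0.00152)]]
jaw 1 [0.0732 0.0841 0.0946]
jaw -1 [0.0731 0.0834 0.095 ]
boards y [-0.0742  0.0642]
```

Call:
jog_arm(
  rows="0 0 0 0 2.4 0 1;0 0 0 0 2.4 0 1;0 0 0 0 0 -1 1;0 0 0 0 0 -1 1;0 0 0 0 0 -1 1;0 0 0 0 0 -1 1;0 0 0 0 0 -1 1;0 0 0 0 0 -0.5 1",
)

```text
t: 6.98
ee_pos: [0.5338, 0.0065, 0.0998]
tcp_rot: [0.518, -0.518, -0.481, 0.482]
force: [-5.0, -0.4, 4.7]
opening: -0.001
```

Call:
jog_arm(
  rows="0 0 0 0 0 -0.5 1;0 0 0 0 0 -0.5 1",
)

```text
t: 7.15
ee_pos: [0.5424, 0.0059, 0.0994]
tcp_rot: [0.519, -0.517, -0.481, 0.482]
force: [-6.9, 1.3, -0.9]
opening: 0.001
```

Call:
jog_arm(
  rows="0 0 0 0 0 -0.5 1;0 0 0 0 0 -0.5 1;0 0 0 0 0 -0.3 1",
)

```text
t: 7.4
ee_pos: [0.5553, 0.0051, 0.0994]
tcp_rot: [0.519, -0.517, -0.481, 0.482]
force: [-6.6, 0.7, 2.3]
opening: 0.0
```

Call:
jog_arm(
  rows="0 0 0 0 0 0 1;0 0 0 0 -4.1 0 1;0 0 0 0 -0.7 3.5 1;0 0 0 0 0 3.5 1;0 0 0 0 0 0.9 1;0 0 0 0 0 0 1",
)

```text
t: 7.9
ee_pos: [0.4756, 0.0109, 0.1485]
tcp_rot: [-0.518, 0.518, 0.482, -0.481]
force: [-0.2, 1.2, 0.0]
opening: -0.003
```

```bash
python3 look.py l3
```

```text
7.9 [0.4756 0.0109 0.1485]
w [[0.542, -0.002, 47.0, np.float64(0.00072)], [0.544, 0.0, 47.0, np.float64(0.00079)], [0.546, 0.0, 47.0, np.float64(0.00085)], [0.546, 0.002, 47.0, np.float64(0.00086)]]
s [[0.546, 0.002, 47.0, np.float64(0.00149)], [0.546, 0.002, 46.0, np.float64(0.00153)], [0.546, 0.002, 48.0, np.float64(0.00154)], [0.546, 0.0, 47.0, np.float64(0.00155)]]
jaw 1 [0.0697 0.081  0.0911]
jaw -1 [0.0696 0.0802 0.092 ]
boards y [-0.071   0.0606]
```

View pics/l3.png

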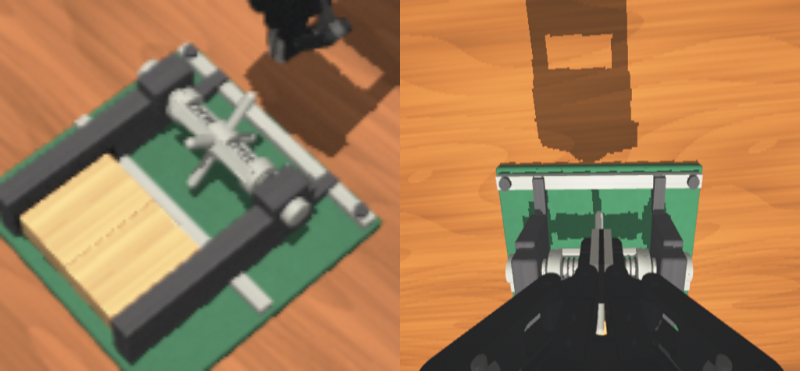

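Call:
jog_arm(
  rows="0 0 0 0 2.3 0 1;0 0 0 0 2.4 0 1;0 0 0 0 0 -1 1;0 0 0 0 0 -0.8 1;0 0 0 0 0 -0.2 1;0 0 0 0 0 -0.2 1",
)

```text
t: 8.5
ee_pos: [0.4988, 0.0091, 0.101]
tcp_rot: [0.518, -0.517, -0.481, 0.482]
force: [-10.5, 0.2, 4.8]
opening: -0.003
```

Call:
jog_arm(
  rows="0 0 0 0 0 -0.3 1;0 0 0 0 0 -0.3 1",
)

```text
t: 8.67
ee_pos: [0.5042, 0.0086, 0.1017]
tcp_rot: [0.518, -0.517, -0.481, 0.482]
force: [-11.4, -2.2, 7.6]
opening: -0.002
```

Call:
jog_arm(
  rows="0 0 0 0 0 -0.3 1;0 0 0 0 0 -0.3 1",
)

```text
t: 8.83
ee_pos: [0.5106, 0.0081, 0.1018]
tcp_rot: [0.518, -0.518, -0.481, 0.482]
force: [-10.1, -0.9, 6.3]
opening: 0.003
```

Call:
jog_arm(
  rows="0 0 0 0 0 0 1;0 0 0 0 0 0.5 1;0 0 0 0 0 2 1;0 0 0 0 -4 1.5 1;0 0 0 0 -1 0 1;0 0 0 0 0 0 1",
)

```text
t: 9.33
ee_pos: [0.4723, 0.0112, 0.1537]
tcp_rot: [-0.516, 0.52, 0.483, -0.48]
force: [0.6, 0.8, 0.1]
opening: -0.002
```

```bash
python3 look.py l4
```

```text
9.3333 [0.4723 0.0112 0.1537]
w [[0.542, -0.002, 55.0, np.float64(0.00069)], [0.546, 0.0, 55.0, np.float64(0.00077)], [0.542, -0.002, 54.0, np.float64(0.00083)], [0.544, 0.0, 55.0, np.float64(0.00088)]]
s [[0.546, 0.0, 55.0, np.float64(0.00153)], [0.546, 0.0, 54.0, np.float64(0.00154)], [0.546, 0.002, 55.0, np.float64(0.00158)], [0.546, 0.002, 56.0, np.float64(0.0016)]]
jaw 1 [0.0692 0.0807 0.0909]
jaw -1 [0.0691 0.0796 0.0912]
boards y [-0.0701  0.0604]
```

View pics/l4.png

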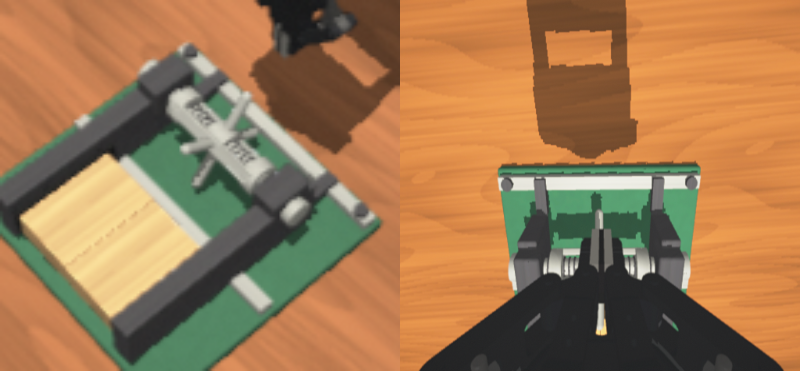

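Call:
jog_arm(
  rows="0 0 0 0 -4 0 1;0 0 0 0 -4 0 1;0 0 0 0 0 0 1;0 0 0 0 0 0 1;0 0 0 0 0 0 1;0 0 0 0 0 0 1",
)

```text
t: 9.93
ee_pos: [0.4704, 0.0112, 0.2285]
tcp_rot: [0.519, -0.517, -0.481, 0.482]
force: [-1.0, -0.4, -0.3]
opening: 0.003
```

```bash
python3 look.py l5
python3 - <<'E'
from h import *
p,d=camera('scene');W=world('scene',d)
for l in ('glue','hammer','tape','board_left','board_right'):
    r=silhouettes(l,'scene')[0];m=r['mask']&(d>0);print(l,np.median(W[m],0).round(3))
print(read_state()['force'])
finish_job()
E
```

```text
9.9333 [0.4704 0.0112 0.2285]
w [[0.542, -0.002, 54.0, np.float64(0.00089)], [0.542, 0.0, 52.0, np.float64(0.00092)], [0.544, 0.0, 53.0, np.float64(0.00096)], [0.546, 0.002, 53.0, np.float64(0.00096)]]
s [[0.546, 0.002, 54.0, np.float64(0.00145)], [0.546, 0.002, 53.0, np.float64(0.00148)], [0.546, 0.0, 54.0, np.float64(0.00148)], [0.546, 0.002, 55.0, np.float64(0.00149)]]
jaw 1 [0.0693 0.0808 0.0914]
jaw -1 [0.0694 0.08   0.0915]
boards y [-0.0705  0.0604]
glue [ 0.464 -0.363  0.074]
hammer [0.559 0.453 0.025]
tape [ 0.566 -0.401  0.023]
board_left [0.679 0.028 0.061]
board_right [ 0.675 -0.037  0.061]
[0.30051509 0.67362646 0.11416306]
the job is handed in; nothing more can be done
```

I closed the clamp on the two boards and handed the job in at about 10 s. I turned the turnbuckle about 4.2 rad in four pushes with shut fingers, then let go and backed clear above it.

- **Tightness:** the push force rose from about 4–5 N when free to about 10–11 N, roughly 0.3–0.4 N m. On release the body sprang back about 15°, which means the turnbuckle is under load.
- **Boards and jaws:** the last picture shows the boards edge to edge and flat, with both jaws drawn in equally (inner steel edges at about ±69 mm). I didn't measure the angle between the boards.
- **Bystanders:** glue, hammer and tape are within about 4 mm of where they started, which is within measuring noise. The gripper touches nothing.
- **Not measured directly:** I couldn't read the pressing force left on the boards. From the joint angle I estimate about 25–30 N per jaw. That assumes the starting angle was 1.44 rad; the bars' position alone would also have allowed about -0.13 rad. I chose 1.44 because of the stiffening and the spring-back.
- **Disagreement:** the fit of the bar angle varied by 1–2° between the cameras. The last two looks also differed by about 1°, so I can't rule out a slight creep back.

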